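# Hang a keyhole plate on its screws and slide it under the needle

### The arm

A 7-joint arm with a two-finger parallel gripper is mounted at the origin on a cart in front of the work surface, level with it; the furniture and walls round the work are solid. World frame = base frame: x ahead of the robot, y to its left, z up, the work surface at z = 0. Lengths are in m, angles in rad, forces in N, time in s.
With the tool pointing down it reaches from about 0.35 to 0.9 m from the base axis. Payload 8.1 kg.
Tool frame: the origin (TCP) lies midway between the tips of the shut fingers; the grasp point (between the pads) lies arm.grasp_offset behind it (arm.grasp_offset is the distance from the TCP to the grasp point, in m); z points along the fingers, y is the line along which they close (so a half turn about z gives the same grasp; the last joint's range is limited). The gripper opens to 92 mm and grips with 3 to 60 N. Pads are 19 mm wide; open, the fingers measure 130 mm over their backs; the gripper's body (75 mm by 190 mm) begins 47 mm behind the grasp point.
Start: joints at [1.166, 0.434, 0.025, 1.573, -0.012, 1.134, -0.075], TCP at [0.186, -0.597, 0.227] pointing down, gripper open.
Joint ranges: [-2.62, 2.62], [-0.44, 2.09], [-1.27, 1.32], [0.08, 2.57], [-1.32, 4.46], [0.12, 2], [-2.74, 2.74]. Speed limits (rad/s): [2.22, 2.22, 3.01, 3.01, 3.14, 3.14, 3.14].

### API

Orientations are given as a rotation vector (axis times angle).
In Python, from cell import observe, imaging, arm gives the robot as it stands.
- The arm moves only by the tool apply_moves, never from a script. Its argument "commands" is a list of rows, each a list of 5 numbers: the opening in per cent of the stroke, from 0 (shut) to 100 (fully open), then the shift along the world's x, y, z in units of 0.06 m (1.0 is 0.06 m), then the turn about the world's z in units of 0.5 rad (1.0 is 0.5 rad). A call has 1 to 12 rows; each row shifts and turns the commanded pose from where the row before left it; what a row does not reach is not made up. A row lasts 1/8 s, in which the tool goes at most 62.5 mm and 10.7 degrees, less where a joint would pass 70% of its speed; a pose out of reach is approached as far as the arm can. A call with a number of a shift or a turn outside -1 to 1 is refused whole. A call with a gripper value outside its range is refused whole. The fingers move at their own pace and stop on an object; "newtons" is the grip in N (left out, the last holds). Time passes only in rows, so rows that do not move let the fingers close. It gives the time, the measured TCP pose, the force, the opening and the grip force at its end, in the units of the state.
- observe(): the state, without advancing time (a new reading comes with each control period).
- imaging.get_image(name): name is "side" or "top"; returns (picture, depth): 420x560x3 uint8, red, green, blue; 420x560 float32, m along the optical axis (not along the pixel's ray), 0 where there is no reading.
- imaging.camera_params(name): a dict with "camera_matrix" (3x3 intrinsics, pixels), "origin" and "rotation" of the camera in the world. Camera axes: x right, y up, looking along -z (the intrinsics and any distortion apply to the point x, -y, -z); pixel columns grow to the right and rows downward; lengths in m; the calibration is good to about 2 mm. A picture is of the moment at which its call begins. camera_params takes no time and is no camera call.
- arm.sign_off(): hands the job in; it is judged then, once.
The state is a dict: "clock": time; "joints": joint angles; "dq": joint speeds; "joint_efforts": joint torques, N m; "position": TCP position; "ee_rot": TCP orientation; "force": force on the tool from outside, world axes, zero at the start; "ft_torque": the same for the moment, N m; "width": opening from 0.0 (shut) to 1.0 (fully open); "gripper_force": force on a finger pad.
Only numpy, scipy, OpenCV 4.12 (cv2) and the standard library are available. Lean on these libraries where they do the work, as an engineer would, in place of code of your own. Each camera call takes 0.05 s, during which the arm holds its last target. There are 200 camera calls.

### The job

Mount the aluminium keyhole plate on the dark base: lower it with both screw heads through the round ends of its keyholes, the end with the engraved ring towards the needle, and let go of it while it lies flat there. Then push it along so that its slots lock under the screw heads, until the engraved ring sits centred under the needle tip, and leave it there. Do not touch the needle or its stand with anything, and leave the other things on the table where they are.

Things in the scene. Friction and masses are not known exactly. Their poses are not given: they have to be found in the camera images.
- plate: Loose aluminium keyhole plate, 192 (x) x 70 (y) x 6 mm, 0.25 to 0.5 kg. Origin: centre of its underside, z up. Two keyholes through it on its centre line y = 0: round ends 25 mm across at x = -28 and +62 mm; from each a slot 11 mm wide runs 50 mm towards -x (a screw can reach x = -78 and +12 mm). The end with the engraved ring is +x.
- plate_rib (a point): Middle of the top edge of the plate's upright gripping rib, 51 mm above the plate's underside over the plate's origin; axes as the plate's. The rib is 10 mm thick along x, 60 mm long along y, and rises from the plate's top face (6 mm) to 51 mm.
- plate_mark (a point): Centre of the engraved ring with a cross (ring 12 mm across) on the plate's top face, at x = +86, y = 0, z = 6 mm in the plate's frame.
- base: Fixed dark steel base block, 14 mm high, spanning x = -105 to +135 and y = -45 to +45 mm about its origin (on the table, at its underside); z up, +x towards the needle. With the plate's origin over this origin and x axes parallel, both screw heads pass through the round ends; then the plate slides up to 50 mm along +x, held by friction only (a few newtons).
- screw_rear (a point): Top centre of the head of the shoulder screw at base x = -28, y = 0 mm, 28 mm above the table. Shank 8 mm across from the block's top (14 mm) to 23 mm; head 18 mm across from 23 to 28 mm, so it stands 8 mm above the top face of the plate once that lies on the block.
- screw_front (a point): The same for the second, equal shoulder screw, at base x = +62, y = 0 mm.
- needle_tip (a point): Tip of the dispensing stand's vertical needle, 34 mm above the table (14 mm over the lying plate). It is on the base's centre line, 112 to 130 mm from the base's origin along base +x, different every time. Over it hub and barrel, up to 14 mm across, from 48 to 98 mm high.
- dispenser: Fixed dispensing stand that carries the needle; origin on the table straight under the tip; axes parallel to the base's. Foot 56x70x10 mm, from 32 to 88 mm beyond the needle (+x); column 14 mm across at 58 mm; arm 18 mm wide, from 66 to 78 mm high. But for the barrel's 7 mm radius nothing lies on the needle's -x side. Highest point 98 mm.
- striped_roll: Bystander, to be left alone: striped roll of tape, 72 mm across, 25 mm high, lying near the front edge. Origin: centre of its underside.
- syringe_1: Bystander, to be left alone: syringe, 142 mm long, lying at the left edge. Origin: centre of its underside.
- bottle_buffer: Bystander, to be left alone: small white bottle with a pale cap, 44 mm across, 86 mm high, standing at the right edge. Origin: centre of its underside.
- tip_box: Bystander, to be left alone: box of pipette tips, 102x70x57 mm, near the front edge on the right. Origin: centre of its underside.
- vial_1: Bystander, to be left alone: small vial with a white cap, 27 mm across, 60 mm high, standing between the left and right work areas. Origin: centre of its underside.
- hex_key: Bystander, to be left alone: black hex key, 82 mm long, 5 mm thick, lying between the left and right work areas. Origin: centre of its underside.
- timer: Bystander, to be left alone: bench timer, 66x60x20 mm, lying at the middle of the front edge. Origin: centre of its underside.
- petri_dish: Bystander, to be left alone: petri dish, 62 mm across, 13 mm high, at the left rear. Origin: centre of its underside.
Not all that is in view belongs to the job. What is shaped like the dispenser but pink or yellow is not meant.

How it is judged:
By the outcome, as a careful person would: the job done as asked, in the order asked, and still so for the second after the job is handed in, with the robot touching nothing.
It also fails if it takes over 58 s, if anything falls off the work surface, if the arm or the gripper's body presses on something with over 40 N, if the wrist force passes 120 N, or if a joint passes its speed limit or range.

## Working session

There is one attempt and no reset: what is moved stays moved. The work goes in short steps, Python scripts to look and compute and a tool call to move; the robot and the scene stay as the last step left them, time stands still between calls to the robot, and variables do not carry over. Pictures are saved under pics/ and viewed, at most 10 in all, crops included, and the job is handed in when it is done.

Besides the shell and the picture viewer there is one more tool, called after ">>>" by a JSON object that holds its "fn" and its "kwargs", one argument or row to a line. apply_moves: Moves the arm, as the interface text tells. Its arguments: {"type":"object","properties":{"commands":{"type":"array"},"newtons":{"type":"number"}},"required":["commands"]}

```bash
ls; mkdir -p pics
python3 - <<'E'
from cell import observe, imaging, arm
import cv2,numpy as np
s=observe();print(s['clock'],s['position'],s['ee_rot'],s['width'],arm.grasp_offset)
for n in('top','side'):
    p,d=imaging.get_image(n);cv2.imwrite(f'pics/{n}0.png',p[:,:,::-1]);np.savez(f'{n}0.npz',p=p,d=d)
    c=imaging.camera_params(n);print(n,c)
E
```

```text
pics
0.0 [ 0.1855608  -0.59626762  0.22591186] [-3.10434421e+00 -4.71945207e-01  6.17146800e-04] 0.9985527560829227 0.0188
top {'camera_matrix': array([[484.42091646,   0.        , 274.41112919],
       [  0.        , 484.42091646, 213.64854197],
       [  0.        ,   0.        ,   1.        ]]), 'origin': array([0.27994679, 0.00185274, 1.25709823]), 'rotation': array([ 0.15816516, -0.13241454, -1.56004612])}
side {'camera_matrix': array([[387.46091969,   0.        , 274.56528902],
       [  0.        , 387.46091969, 201.47907282],
       [  0.        ,   0.        ,   1.        ]]), 'origin': array([ 0.45279419, -0.85651488,  0.42705712]), 'rotation': array([ 1.18073273, -0.03156626, -0.03990127])}
```

View pics/top0.png

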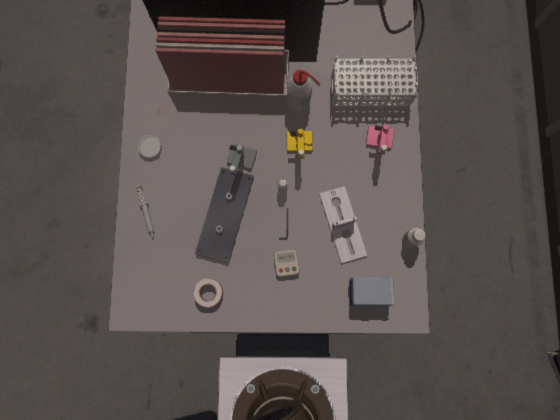

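View pics/side0.png

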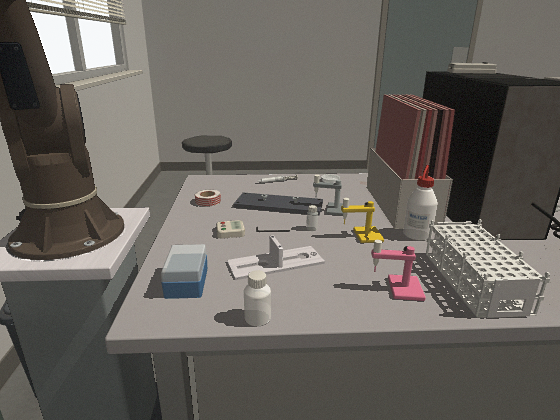

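The top view shows the dark base at about (225,215) with the grey dispenser at its upper end (240,158). The light plate is at (343,225) with its rib at about (345,224).

Things that could be mistaken for the ones I want:
- **Plate:** only the light plate at (343,225). The tip box (372,291) and the rack (374,82) are not it.
- **Dispenser:** the grey one at (240,158) is the one meant. The yellow (300,142) and pink (380,137) ones are decoys.

Next I check both in one close crop.

Run:
```python
import cv2,numpy as np
p=np.load('top0.npz')['p'][:,:,::-1]
a=cv2.resize(p[178:270,310:376],None,fx=6,fy=6,interpolation=cv2.INTER_CUBIC)
b=cv2.resize(p[140:270,190:265],None,fx=4.6,fy=4.6,interpolation=cv2.INTER_CUBIC)
h=598
f=lambda i:cv2.copyMakeBorder(i[:h],0,h-min(h,i.shape[0]),0,0,cv2.BORDER_CONSTANT)
o=np.hstack([f(a),f(b)]);o=cv2.convertScaleAbs(o,alpha=1.2);print(o.shape)
cv2.imwrite('pics/crop1.png',o)
```

```text
(598, 741, 3)
```

View pics/crop1.png

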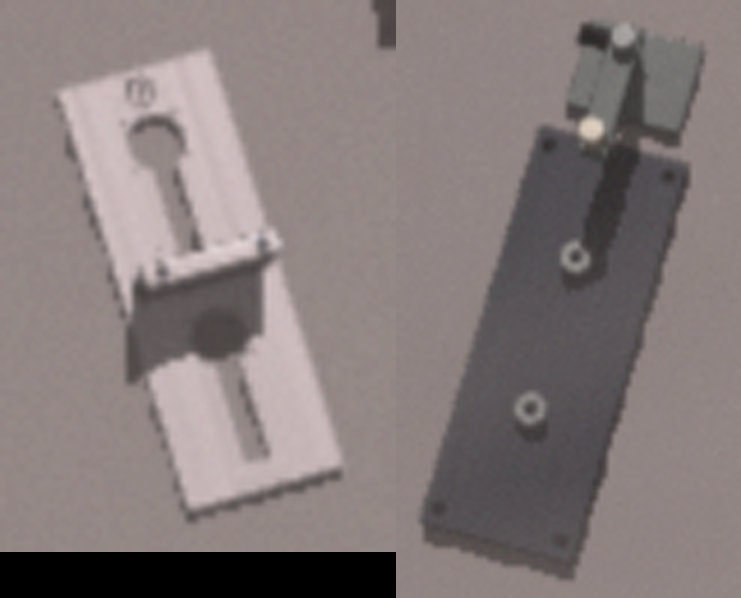

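The left part of the crop shows the plate with its ring at the far end, at px (333,193). Its round holes are at (336,202) and (346,233), and the rib is in the middle. The right part shows the base with screw heads at (229,196) and (219,229), and the barrel top of the grey stand at (232,168). The choice of plate and stand holds.

```bash
cat > h.py <<'E'
import cv2,numpy as np
from cell import observe, imaging, arm
from scipy.spatial.transform import Rotation as R
def grab(n):
    return imaging.get_image(n)
def ray(n,uv,z):
    c=imaging.camera_params(n);uv=np.atleast_2d(np.asarray(uv,float));K=c['camera_matrix']
    d=np.c_[(uv[:,0]-K[0,2])/K[0,0],-(uv[:,1]-K[1,2])/K[1,1],-np.ones(len(uv))]
    d=d@R.from_rotvec(c['rotation']).as_matrix().T;o=c['origin']
    return o+d*((z-o[2])/d[:,2])[:,None]
def proj(n,P):
    c=imaging.camera_params(n);K=c['camera_matrix']
    q=(np.atleast_2d(P)-c['origin'])@R.from_rotvec(c['rotation']).as_matrix()
    return np.c_[K[0,0]*q[:,0]/-q[:,2]+K[0,2],K[1,1]*q[:,1]/q[:,2]+K[1,2]]
def blob(g,uv,r,bright=True,t=None):
    """weighted centroid of bright/dark spot near uv"""
    u,v=np.round(uv).astype(int);w=g[v-r:v+r+1,u-r:u+r+1].astype(float)
    w=w if bright else -w
    w=np.clip(w-np.percentile(w,50 if t is None else t),0,None)
    y,x=np.mgrid[-r:r+1,-r:r+1];return np.array([u+(w*x).sum()/w.sum(),v+(w*y).sum()/w.sum()])
def rectfit(P,L,W,skip):
    """P contour points (xy) of an L x W rectangle: centre and yaw of its long axis; skip = |x|<skip ignored on sides"""
    P=np.asarray(P,np.float32);(c,_,_)=cv2.minAreaRect(P);c=np.array(c)
    v=np.linalg.svd(P-P.mean(0))[2][0];v*=np.sign(v[0]);a=np.arctan2(v[1],v[0])
    for _ in range(6):
        e=np.array([np.cos(a),np.sin(a)]);n=np.array([-e[1],e[0]]);q=(P-c)@np.c_[e,n]
        s=[];o=[]
        for sg in(1,-1):
            m=(abs(q[:,0])>skip)&(abs(q[:,0])<L/2-.01)&(abs(q[:,1]-sg*W/2)<.006)
            k=np.polyfit(q[m,0],q[m,1],1);s.append(k[0]);o.append(k[1])
        f=[np.median(q[(abs(q[:,1])<W/2-.008)&(abs(q[:,0]-sg*L/2)<.008),0]) for sg in(1,-1)]
        c=c+e*np.mean(f)+n*np.mean(o);a+=np.arctan(np.mean(s))
    return c,a,s,(f[0]-f[1],o[0]-o[1])
E
python3 - <<'E'
from h import *
z=np.load('top0.npz');p,d=z['p'],z['d'];g=cv2.cvtColor(p,cv2.COLOR_RGB2GRAY)
hsv=cv2.cvtColor(p,cv2.COLOR_RGB2HSV)
print('g plate/table',g[250,350],g[185,345],g[200,305],g[215,210],'depth table',d[250,310])
def cont(mask,uv):
    cs,_=cv2.findContours(mask.astype(np.uint8),cv2.RETR_EXTERNAL,cv2.CHAIN_APPROX_NONE)
    return [c[:,0] for c in cs if cv2.pointPolygonTest(c,uv,False)>=0][0].astype(float)
def run(name,mask,uv,zz,L,W,skip):
    try:
        c=cont(mask,uv);P=ray('top',c,zz)[:,:2];r=rectfit(P,L,W,skip);print(name,len(c),r[0].round(4),np.degrees(r[1]).round(2),r[2:])
    except Exception as e: print(name,e)
run('plate',g>155,(352,250),.006,.192,.07,.03)
run('plate140',g>145,(352,250),.006,.192,.07,.03)
for t in(75,90):run('base',cv2.morphologyEx((g<t).astype(np.uint8),cv2.MORPH_CLOSE,np.ones((9,9))),(222,215),.014,.24,.09,0)
S=[blob(g,(228.9,195.9),5,t=60),blob(g,(219.1,228.7),5,t=60)];N=blob(g,(232.4,167.8),4,t=70)
ring=blob(g,(333.3,193.3),4,False);h1=blob(g,(336.2,201.8),6,False)
print(S,N,ring,h1)
s=ray('top',S,.028);n=ray('top',N,.098);print('screws',s,'needle',n)
e=(s[0]-s[1])[:2];print(np.linalg.norm(e),np.degrees(np.arctan2(e[1],e[0])));e/=np.linalg.norm(e)
o=s[1,:2]+.028*e;o2=s[0,:2]-.062*e;o=(o+o2)/2;print('base origin',o,'needle in base',(n[0,:2]-o)@e,(n[0,:2]-o)@[-e[1],e[0]])
print('ring',ray('top',ring,.006),'h1',ray('top',h1,.003))
E
```

```text
g plate/table 119 116 115 75 depth table 1.2631669
plate list index out of range
plate140 list index out of range
base expected non-empty vector for x
base expected non-empty vector for x
[array([228.08744186, 195.41023256]), array([218.62357808, 228.05067218])] [232.03258656 167.35234216] [333.03808354 193.13267813] [336.26997041 200.92899408]
screws [[0.55794994 0.14393007 0.028     ]
 [0.47184203 0.16616738 0.028     ]] needle [[0.61352111 0.12780816 0.098     ]]
0.0889329504705169 -14.4802245002321
base origin [0.49843601 0.15929951] needle in base 0.11930358673550567 -0.0017144383195527356
ring [[ 0.57013119 -0.13130518  0.006     ]] h1 [[ 0.54973423 -0.13983125  0.003     ]]
  return _methods._mean(a, axis=axis, dtype=dtype,
  ret = ret.dtype.type(ret / rcount)
```

Run:
```python
from h import *
z=np.load('top0.npz');p,d=z['p'],z['d'];g=cv2.cvtColor(p,cv2.COLOR_RGB2GRAY)
print(g[245,325:372]);print(g[215,195:255])
def comp(mask,uv):
    n,l=cv2.connectedComponents(mask.astype(np.uint8));m=(l==l[uv[1],uv[0]]).astype(np.uint8)
    return max(cv2.findContours(m,cv2.RETR_EXTERNAL,cv2.CHAIN_APPROX_NONE)[0],key=len)[:,0].astype(float)
def run(name,mask,uv,zz,L,W,skip):
    c=comp(mask,uv);P=ray('top',c,zz)[:,:2];print(name,len(c),c.min(0),c.max(0),np.array(cv2.minAreaRect(P.astype(np.float32))[1]))
    try:r=rectfit(P,L,W,skip);print(r[0].round(4),np.degrees(r[1]).round(2),r[2:])
    except Exception as e: print(name,e)
for t in(130,140,150):
  m=cv2.morphologyEx((g>t).astype(np.uint8),cv2.MORPH_CLOSE,np.ones((5,5)))
  run('plate',m,(358,250),.006,.192,.07,.03)
for t in(65,85):run('base',cv2.morphologyEx((g<t).astype(np.uint8),cv2.MORPH_CLOSE,np.ones((5,5))),(230,215),.014,.24,.09,0)
```

```text
[117 114 115 114 117 117 114 116 114 112 100 147 155 154 154 154 157 157
 159 156 151 151 146 122 116 109  85 122 149 155 154 156 155 155 157 157
 159 158 151 127 117 115 115 118 117 117 115]
[112 112 111 112 112 110 111 112 111 111 109  95  77  74  74  75  75  74
  74  75  72  72  75  74  73  75  74  75  73  75  74  74  73  73  72  73
  73  75  72  72  74  73  72  72  73  74  70  63  81 108 111 111 112 112
 113 110 113 111 111 112]
plate 235 [320. 186.] [366. 261.] [0.1920936  0.07301861]
[ 0.4895 -0.1559] 16.49 ([np.float64(0.00246400804777546), np.float64(-0.002464008047776168)], (np.float64(0.18924673203021522), np.float64(0.06750670050214463)))
plate 231 [320. 187.] [366. 261.] [0.19027206 0.07166203]
[ 0.4889 -0.1555] 16.52 ([np.float64(-0.0014877589968160456), np.float64(0.0014877589968160078)], (np.float64(0.1880922356607766), np.float64(0.06591090390192361)))
plate 257 [320. 187.] [365. 261.] [0.1890282  0.07159625]
[ 0.4895 -0.1555] 16.66 ([np.float64(0.008974247384912804), np.float64(-0.008974247383654403)], (np.float64(0.1853416544351756), np.float64(0.0646222909139216)))
base 2517 [0. 0.] [557. 419.] [1.13463867 1.49428225]
base expected non-empty vector for x
base 342 [195. 145.] [255. 265.] [0.09373783 0.31685036]
base expected non-empty vector for x
  return _methods._mean(a, axis=axis, dtype=dtype,
  ret = ret.dtype.type(ret / rcount)
```

>>> {"fn": "apply_moves", "kwargs": {
  "commands": [
    [100, 0.42, 0.61, 0, 0.26],
    [100, 0.42, 0.61, 0, 0.26],
    [100, 0.42, 0.61, 0, 0.26],
    [100, 0.42, 0.61, 0, 0.26],
    [100, 0.42, 0.61, 0, 0.26],
    [100, 0.42, 0.61, 0, 0.26],
    [100, 0.42, 0.61, 0, 0.26],
    [100, 0.42, 0.61, 0, 0.26],
    [100, 0.42, 0.61, 0, 0.26],
    [100, 0.42, 0.61, 0, 0.26],
    [100, 0.42, 0.61, 0, 0.26],
    [100, 0.42, 0.61, 0, 0.26]
  ],
  "newtons": 30
}}

```text
clock: 1.6
position: [0.4886, -0.1564, 0.2266]
ee_rot: [-1.871, -2.524, 0.0]
force: [-0.2, 0.4, -0.0]
width: 1.003
gripper_force: 0.0
```

>>> {"fn": "apply_moves", "kwargs": {
  "commands": [
    [100, 0, 0, -0.7, -0.014],
    [100, 0, 0, -0.7, 0],
    [100, 0, 0, -0.7, 0],
    [100, 0, 0, -0.6, 0],
    [100, 0, 0, -0.4, 0],
    [100, 0.01, 0.01, -0.28, 0],
    [100, 0, 0, 0, 0]
  ]
}}

```text
clock: 2.48
position: [0.4881, -0.1567, 0.0231]
ee_rot: [-1.883, -2.512, 0.001]
force: [-0.2, -0.5, 1.0]
width: 1.003
gripper_force: 0.0
```

Run:
```python
from h import *
o=[]
for n,uv in(('top',(343,225)),('side',(276,255))):
    p,d=grab(n);u,v=uv;o.append(cv2.resize(p[v-45:v+45,u-48:u+48,::-1],None,fx=4.1,fy=4.1,interpolation=cv2.INTER_CUBIC))
cv2.imwrite('pics/grasp.png',np.hstack(o))
```

```text
(no output)
```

View pics/grasp.png

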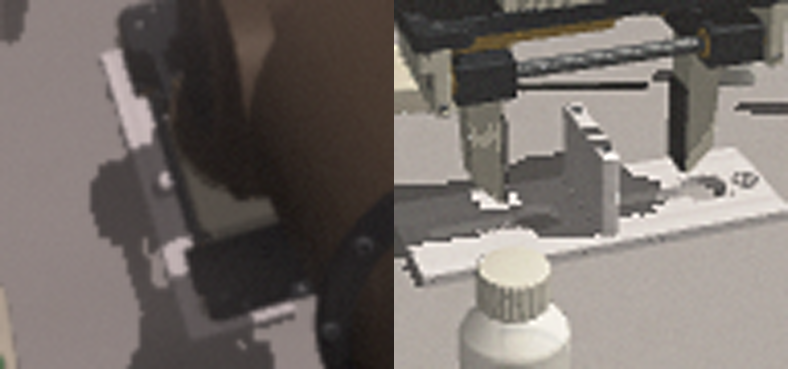

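The fingers straddle the rib cleanly: in the side crop the fingers are at (485,140) and (690,130), with the rib between them at (592,165). I close and lift.

>>> {"fn": "apply_moves", "kwargs": {
  "commands": [
    [0, 0, 0, 0, 0],
    [0, 0, 0, 0, 0],
    [0, 0, 0, 0, 0],
    [0, 0, 0, 0, 0],
    [0, 0, 0, 0, 0],
    [0, 0, 0, 0, 0],
    [0, 0, 0, 0, 0],
    [0, 0, 0, 0, 0]
  ],
  "newtons": 40
}}

```text
clock: 3.58
position: [0.4887, -0.1569, 0.0239]
ee_rot: [-1.885, -2.513, -0.0]
force: [0.7, -0.4, -0.5]
width: 0.176
gripper_force: 0.0
```

>>> {"fn": "apply_moves", "kwargs": {
  "commands": [
    [0, 0, 0, 0, 0],
    [0, 0, 0, 0, 0],
    [0, 0, 0, 0, 0],
    [0, 0, 0, 0, 0]
  ]
}}

```text
clock: 4.08
position: [0.4889, -0.1569, 0.024]
ee_rot: [1.885, 2.513, 0.0]
force: [0.1, 0.5, -1.3]
width: 0.108
gripper_force: 40.0
```

>>> {"fn": "apply_moves", "kwargs": {
  "commands": [
    [0, 0, 0, 0.4, 0],
    [0, 0, 0, 0.6, 0],
    [0, 0, 0, 0.6, 0],
    [0, 0, 0, 0.67, 0],
    [0, 0.02, 0.66, 0, -0.13],
    [0, 0.02, 0.66, 0, -0.13],
    [0, 0.02, 0.66, 0, -0.13],
    [0, 0.02, 0.66, 0, -0.13],
    [0, 0.02, 0.66, 0, -0.13],
    [0, 0.02, 0.66, 0, -0.13],
    [0, 0.02, 0.66, 0, -0.14],
    [0, 0.02, 0.65, 0, -0.15]
  ]
}}

```text
clock: 5.58
position: [0.4976, 0.1601, 0.1596]
ee_rot: [-2.484, -1.923, 0.002]
force: [0.2, 0.8, -3.9]
width: 0.109
gripper_force: 40.0
```

>>> {"fn": "apply_moves", "kwargs": {
  "commands": [
    [0, 0, 0, 0, 0],
    [0, 0, 0, 0, 0]
  ]
}}

```text
clock: 5.82
position: [0.4978, 0.1584, 0.1596]
ee_rot: [2.481, 1.926, -0.003]
force: [-0.2, -0.1, -3.7]
width: 0.108
gripper_force: 40.0
```

Run:
```python
from h import *
s=observe();print(s['position'],s['ee_rot'])
o=[]
for n,uv in(('top',(225,205)),('side',(285,190))):
    p,d=grab(n);np.savez(n+'1.npz',p=p,d=d);u,v=uv;o.append(cv2.resize(p[v-72:v+72,u-48 if n=='top' else u-96:u+48 if n=='top' else u+96,::-1] ,None,fx=2.7 ,fy=2.7,interpolation=cv2.INTER_CUBIC))
cv2.imwrite('pics/hover.png',np.hstack(o))
# base edges from the first picture
z=np.load('top0.npz');g=cv2.cvtColor(z['p'],cv2.COLOR_RGB2GRAY).astype(float)
c0=np.array([.4984,.1593]);a=np.radians(-14.5)
for it in range(3):
    e=np.array([np.cos(a),np.sin(a)]);n=np.array([-e[1],e[0]]);k=[]
    for sg in(1,-1):
        X=np.linspace(-.09,.095,38);Y=np.linspace(.035,.055,81);E=[]
        for x in X:
            P=c0+e*x+np.outer(sg*Y,n);uv=proj('top',np.c_[P,np.full(81,.014)]).astype(np.float32)
            v=cv2.remap(g.astype(np.float32),uv[:,0].copy(),uv[:,1].copy(),cv2.INTER_LINEAR)[:,0]
            E.append(sg*Y[np.argmax(np.gradient(cv2.GaussianBlur(v[:,None],(1,9),0)[:,0]))])
        E=np.array(E);m=abs(E-np.median(E))<.002;q=np.polyfit(X[m],E[m],1);k.append(q)
    print(np.degrees(a),k);a+=np.mean([k[0][0],k[1][0]]);c0=c0+n*np.mean([k[0][1],k[1][1]])
print(c0,np.degrees(a))
```

```text
[0.49778238 0.15836234 0.15958624] [ 2.48139044  1.92648575 -0.00284961]
-14.500000000000002 [array([-0.00869898,  0.04410069]), array([-0.00960718, -0.04892335])]
-15.02443286533202 [array([-0.00070577,  0.04641624]), array([ 0.00096671, -0.04639372])]
-15.016957252898377 [array([0.00105044, 0.04656316]), array([-0.00035562, -0.04647937])]
[0.49781003 0.15701682] -14.997052000687631
```

View pics/hover.png

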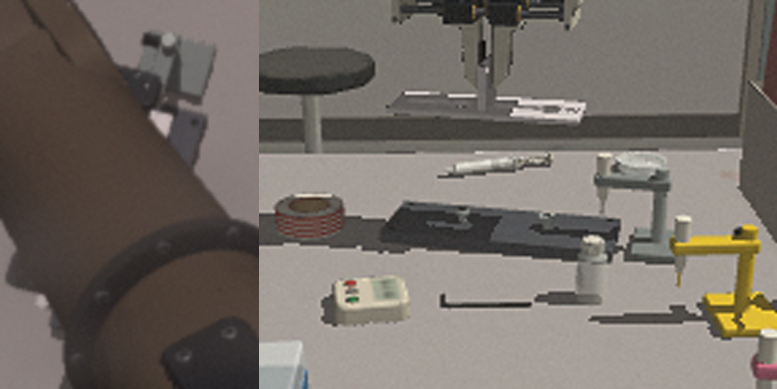

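The side view shows the plate held level over the base, with the rib in the fingers at (485,90) of the crop. The screws are at (463,217) and (547,217), and the needle is at (603,205). I refine the screw positions from the pixels.

Run:
```python
from h import *
g=cv2.cvtColor(np.load('top0.npz')['p'],cv2.COLOR_RGB2GRAY)
print(g[189:203,221:237]);print(g[222:236,211:227]);print(g[162:175,225:240])
gs=cv2.cvtColor(np.load('side1.npz')['p'],cv2.COLOR_RGB2GRAY)
b=np.array([.498,.1585]);e=np.array([np.cos(np.radians(-15)),np.sin(np.radians(-15))])
for x,z in((-.028,.028),(.062,.028),(.1193,.034)):
    P=np.r_[b+x*e,z];print(x,proj('top',P),proj('side',P))
r=proj('side',np.r_[b-.028*e,.028])[0].round().astype(int);print(gs[r[1]-5:r[1]+6,r[0]-10:r[0]+11])
r=proj('side',np.r_[b+.062*e,.028])[0].round().astype(int);print(gs[r[1]-5:r[1]+6,r[0]-10:r[0]+11])
```

```text
[[ 67  69  67  66  67  67  68  68  69  65  46  48  48  45  48  48]
 [ 67  68  66  68  67  67  68  67  70  65  48  46  49  46  46  47]
 [ 67  68  69  69  67  68  68  69  71  66  48  49  49  48  48  48]
 [ 68  69  70  68  67  69  80  95  95  63  49  48  50  49  47  53]
 [ 69  68  68  67  70  87 114 117 111  72  54  50  49  47  48  55]
 [ 69  68  69  68  76 105 116  94  84  89  72  57  51  47  53  67]
 [ 69  70  69  69  77 114 103  66  62  91 104  63  50  51  56  69]
 [ 68  70  68  69  78 118 110  69  68 100 111  69  52  54  54  71]
 [ 70  69  70  69  76 100 114 108 111 112 103  64  53  53  53  69]
 [ 69  71  69  69  67  69  93 106 112  93  72  55  50  53  58  72]
 [ 70  69  69  70  67  56  61  69  74  64  57  52  54  52  59  70]
 [ 70  71  69  71  68  56  52  52  55  52  53  54  55  58  68  70]
 [ 71  70  69  71  70  57  53  53  53  54  56  59  68  70  72  71]
 [ 68  70  73  70  69  65  57  56  55  58  67  68  73  73  71  74]]
[[ 74  75  74  74  73  73  71  72  73  72  73  73  73  72  73  72]
 [ 76  71  76  73  73  72  74  71  72  72  70  71  72  73  72  71]
 [ 74  73  74  74  72  72  
[... 3057 characters left out ...]
3 167 168 165 165 164 161 163 161 161 161 163 160 163 160 159
  159 159 158]
 [ 76  75  76  95  98  95 120 118 137 166 164 165 165 165 163 168 166 162
  165 163 162]
 [ 79  80  83  83  81  82  80 100 172 102  65  57 175 131  77  98  98  95
  120 119 118]
 [ 85  82  85  85  86  86  84  93 147 132 142  89  78  77  83  81  83  78
   83  80  76]
 [ 84  82  82  81  85  84  82  79  83  86  88  89  89  79  84  83  84  78
   87  81  86]
 [ 83  82  82  82  85  84  87  84  83  86  87  91  76  83  84  83  81  83
   82  80  86]
 [ 84  83  85  85  85  52  50  47  46  82  93  88  85  88  87  87  84  86
   86  83  84]
 [ 86  84  83  83  46  45  53  50  49  75  94  88  86  53  46  88  88  84
   86  87  87]]
```

>>> {"fn": "apply_moves", "kwargs": {
  "commands": [
    [0, 0.003, -0.008, -0.4, -0.022],
    [0, 0, 0, -0.5, 0],
    [0, 0, 0, -0.5, 0],
    [0, 0, 0, -0.3, 0],
    [0, 0, 0, 0, 0],
    [0, 0, 0, 0, 0]
  ]
}}

```text
clock: 6.68
position: [0.4991, 0.1583, 0.0589]
ee_rot: [2.493, 1.911, 0.001]
force: [0.3, 1.0, -3.6]
width: 0.105
gripper_force: 40.0
```

Run:
```python
from h import *
s=observe();print(s['position'],s['ee_rot'])
p,d=grab('side');np.savez('side2.npz',p=p,d=d)
u0,u1,v0,v1=225,355,150,235
cv2.imwrite('pics/hover2.png',cv2.resize(p[v0:v1,u0:u1,::-1],None,fx=6,fy=6,interpolation=cv2.INTER_CUBIC))
b=np.array([.4986,.1588]);a=np.radians(-15);e=np.array([np.cos(a),np.sin(a)]);n=np.array([-e[1],e[0]])
zu=s['position'][2]-.024
for nm,x,y,z in(('rear',-.028,0,.028),('front',.062,0,.028),('tip',.1186,0,.034),('mark',.086,0,zu+.006),('pl++',.096,.035,zu+.006),('pl+-',.096,-.035,zu+.006),('pl--',-.096,-.035,zu+.006),('hole',.062,0,zu+.006)):
    q=proj('side',np.r_[b+x*e+y*n,z])[0];print(nm,q.round(1),((q-[u0,v0]+.5)*6-.5).round(0))
```

```text
[0.49909613 0.15831149 0.05885943] [2.49326008e+00 1.91065997e+00 1.19136830e-03]
rear [263.4 194.6] [233. 270.]
front [294.8 197.2] [421. 286.]
tip [315.1 196.9] [543. 284.]
mark [303.5 193.6] [473. 264.]
pl++ [308.7 189.6] [505. 240.]
pl+- [305.3 198.5] [484. 294.]
pl-- [236.5 192.8] [ 72. 259.]
hole [294.9 192.9] [422. 260.]
```

View pics/hover2.png

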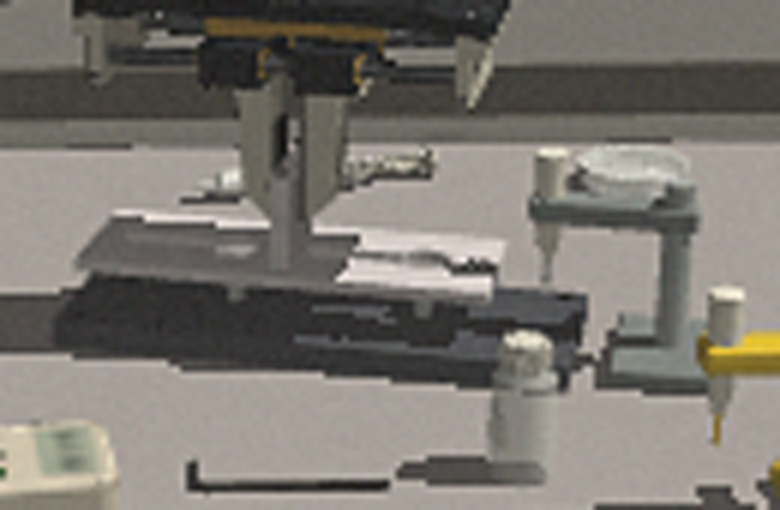

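The side crop shows the plate hovering just above the screws, level. Its ring is at about (477,265), its near front corner at (493,290) and the needle tip at (547,282). All three lie within about 4 zoomed px of the prediction, with the same shift, so the plate is aligned to about 1 mm. I lower it.

>>> {"fn": "apply_moves", "kwargs": {
  "commands": [
    [0, -0.01, -0.005, -0.1, 0],
    [0, 0, 0, -0.1, 0],
    [0, 0, 0, -0.08, 0],
    [0, 0, 0, -0.05, 0],
    [0, 0, 0, 0, 0]
  ]
}}

```text
clock: 7.35
position: [0.4979, 0.1585, 0.0382]
ee_rot: [-2.493, -1.912, 0.0]
force: [0.1, -0.2, -3.1]
width: 0.105
gripper_force: 40.0
```

>>> {"fn": "apply_moves", "kwargs": {
  "commands": [
    [0, 0, 0, -0.012, 0],
    [0, 0, 0, 0, 0]
  ]
}}

```text
clock: 7.6
position: [0.498, 0.1585, 0.0379]
ee_rot: [2.492, 1.912, 0.0]
force: [-2.3, -1.1, 4.1]
width: 0.105
gripper_force: 40.0
```

>>> {"fn": "apply_moves", "kwargs": {
  "commands": [
    [40, 0, 0, 0, 0],
    [40, 0, 0, 0, 0],
    [40, 0, 0, 0, 0],
    [40, 0, 0, 0, 0],
    [40, 0, 0, 0, 0],
    [40, 0, 0, 0, 0]
  ]
}}

```text
clock: 8.35
position: [0.4979, 0.1585, 0.0376]
ee_rot: [2.493, 1.912, 0.0]
force: [-0.3, -0.4, -0.3]
width: 0.398
gripper_force: 0.0
```

>>> {"fn": "apply_moves", "kwargs": {
  "commands": [
    [40, 0, 0, 0.3, 0],
    [40, 0, 0, 0.6, 0],
    [40, 0, 0, 0.6, 0],
    [40, 0, 0, 0, 0]
  ]
}}

```text
clock: 8.85
position: [0.4996, 0.1593, 0.1302]
ee_rot: [2.492, 1.911, 0.008]
force: [-0.0, -0.4, -0.8]
width: 0.399
gripper_force: 0.0
```

Run:
```python
from h import *
s=observe();print(s['position'],s['ee_rot'],s['force'],s['width'])
p,d=grab('side');np.savez('side3.npz',p=p,d=d)
u0,u1,v0,v1=225,355,150,235
cv2.imwrite('pics/placed.png',cv2.resize(p[v0:v1,u0:u1,::-1],None,fx=6,fy=6,interpolation=cv2.INTER_CUBIC))
b=np.array([.4986,.1588]);a=np.radians(-15);e=np.array([np.cos(a),np.sin(a)]);n=np.array([-e[1],e[0]])
for nm,x,y,z in(('rear',-.028,0,.028),('front',.062,0,.028),('tip',.1186,0,.034),('mark',.086,0,.02),('pl++',.096,.035,.02),('pl+-',.096,-.035,.02),('pl--',-.096,-.035,.02)):
    q=proj('side',np.r_[b+x*e+y*n,z])[0];print(nm,q.round(1),((q-[u0,v0]+.5)*6-.5).round(0))
```

```text
[0.49959483 0.15930172 0.13015521] [2.49155253 1.91093716 0.00758105] [-0.02645696 -0.41324707 -0.78490181] 0.3989249296700164
rear [263.4 194.6] [233. 270.]
front [294.8 197.2] [421. 286.]
tip [315.1 196.9] [543. 284.]
mark [303.2 200.6] [472. 306.]
pl++ [308.5 196.4] [503. 281.]
pl+- [305.  205.7] [483. 337.]
pl-- [236.8 199.8] [ 73. 301.]
```

View pics/placed.png

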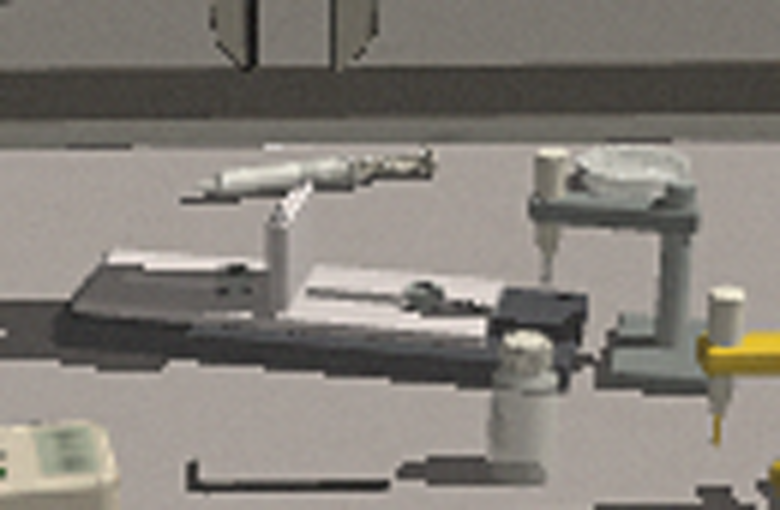

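The plate lies flat on the base and both screw heads show through the round ends: front at (425,293), rear at (237,268). The gripper is clear of it. Next I turn the tool 90° so that both fingertips push on the back of the rib.

>>> {"fn": "apply_moves", "kwargs": {
  "commands": [
    [20, -0.05, 0.013, 0, 0.349],
    [20, -0.05, 0.013, 0, 0.349],
    [20, -0.05, 0.013, 0, 0.349],
    [20, -0.05, 0.013, 0, 0.349],
    [20, -0.05, 0.013, 0, 0.349],
    [20, -0.05, 0.013, 0, 0.349],
    [20, -0.05, 0.013, 0, 0.349],
    [20, -0.05, 0.013, 0, 0.349],
    [20, -0.05, 0.013, 0, 0.349],
    [20, 0, 0, 0, 0],
    [20, 0, 0, 0, 0]
  ]
}}

```text
clock: 10.28
position: [0.4707, 0.1653, 0.127]
ee_rot: [-0.417, -3.113, 0.0]
force: [0.4, -0.7, 0.1]
width: 0.199
gripper_force: 0.0
```

>>> {"fn": "apply_moves", "kwargs": {
  "commands": [
    [20, 0, 0, -0.5, 0.009],
    [20, 0, 0, -0.5, 0],
    [20, 0, 0, -0.35, 0],
    [20, 0, 0, -0.15, 0],
    [20, 0, 0, 0, 0],
    [20, 0, 0, 0, 0]
  ]
}}

```text
clock: 11.02
position: [0.4714, 0.1658, 0.0384]
ee_rot: [0.405, 3.114, 0.001]
force: [-0.1, 0.1, 0.6]
width: 0.2
gripper_force: 0.0
```

>>> {"fn": "apply_moves", "kwargs": {
  "commands": [
    [20, 0.064, -0.017, 0, 0],
    [20, 0.064, -0.017, 0, 0],
    [20, 0.064, -0.017, 0, 0],
    [20, 0.064, -0.017, 0, 0],
    [20, 0.064, -0.017, 0, 0],
    [20, 0.064, -0.017, 0, 0]
  ]
}}

```text
clock: 11.78
position: [0.4939, 0.1595, 0.0376]
ee_rot: [-0.403, -3.115, -0.0]
force: [-3.5, 1.4, 3.9]
width: 0.201
gripper_force: 2.1
```

>>> {"fn": "apply_moves", "kwargs": {
  "commands": [
    [20, 0.064, -0.017, 0, 0],
    [20, 0.064, -0.017, 0, 0],
    [20, 0.064, -0.017, 0, 0],
    [20, 0.064, -0.017, 0, 0],
    [20, 0, 0, 0, 0]
  ]
}}

```text
clock: 12.4
position: [0.5103, 0.1549, 0.0376]
ee_rot: [0.405, 3.114, 0.0]
force: [-0.5, -0.8, -0.5]
width: 0.203
gripper_force: 0.0
```

```bash
cat > m.py <<'E'
from h import *
import sys
s=observe();print(s['position'],s['ee_rot'],s['force'])
tag=sys.argv[1];u0,u1,v0,v1=265,345,165,220
p,d=grab('side');np.savez(f'side_{tag}.npz',p=p,d=d)
im=[grab('side')[0].astype(float) for _ in range(4)];p=np.mean(im+[p],0)
cv2.imwrite(f'pics/{tag}.png',cv2.resize(p[v0:v1,u0:u1,::-1].astype(np.uint8),None,fx=10,fy=10,interpolation=cv2.INTER_CUBIC))
b=np.array([.4986,.1588]);a=np.radians(-15);e=np.array([np.cos(a),np.sin(a)]);n=np.array([-e[1],e[0]])
for nm,x,y,z in(('tip',.1186,0,.034),('markgoal',.1186,0,.02),('markgoal+5',.1236,0,.02),('markgoal y5',.1186,.005,.02),('front screw',.062,0,.028)):
    q=proj('side',np.r_[b+x*e+y*n,z])[0];print(nm,q.round(2),((q-[u0,v0]+.5)*10-.5).round(0))
E
python3 m.py push1
```

```text
[0.51025663 0.15494408 0.03757732] [4.04997538e-01 3.11443699e+00 3.77693310e-04] [-0.53247359 -0.82154857 -0.45816586]
tip [315.13 196.9 ] [506. 323.]
markgoal [314.91 201.6 ] [504. 371.]
markgoal+5 [316.71 201.75] [522. 372.]
markgoal y5 [315.12 200.93] [506. 364.]
front screw [294.77 197.24] [302. 327.]
```

View pics/push1.png

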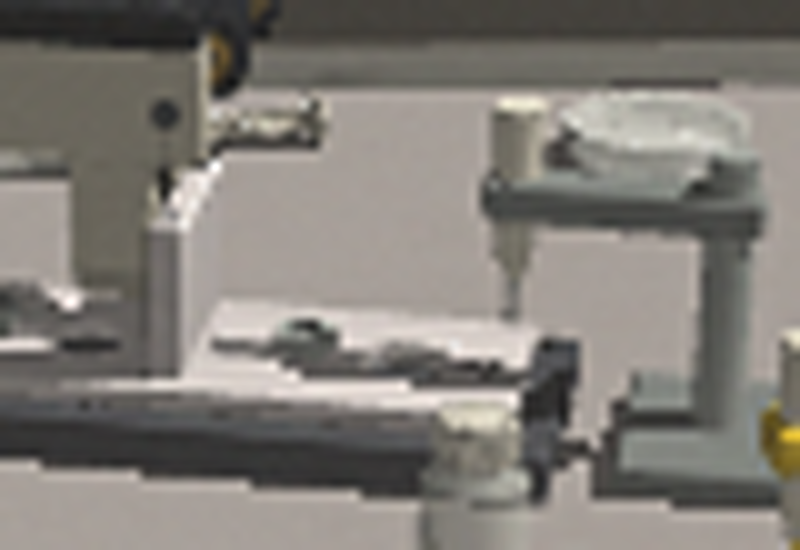

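The side crop shows the needle tip at (512,318) and the ring on the plate at about (490,365). That leaves about 5.5 mm by image and 5.2 mm by dead reckoning. I push 4.5 mm more, then back away and measure from above.

>>> {"fn": "apply_moves", "kwargs": {
  "commands": [
    [20, 0.036, -0.01, 0, 0],
    [20, 0.036, -0.01, 0, 0],
    [20, 0, 0, 0, 0],
    [20, 0, 0, 0, 0]
  ]
}}

```text
clock: 13.15
position: [0.5136, 0.1542, 0.0376]
ee_rot: [-0.404, -3.116, -0.0]
force: [-2.6, 1.4, 2.0]
width: 0.201
gripper_force: 1.5
```

>>> {"fn": "apply_moves", "kwargs": {
  "commands": [
    [20, -0.16, 0.043, 0, 0],
    [20, -0.16, 0.043, 0, 0],
    [20, 0, 0, 0.7, 0],
    [20, 0, 0, 0.8, 0],
    [20, 0, -0.8, 0.3, 0],
    [20, 0, -0.8, 0, 0],
    [20, 0, -0.8, 0, 0],
    [20, 0, -0.8, 0, 0],
    [20, 0, -0.8, 0, 0],
    [20, 0, -0.8, 0, 0],
    [20, 0, 0, 0, 0],
    [20, 0, 0, 0, 0]
  ]
}}

```text
clock: 14.65
position: [0.4942, -0.1279, 0.1456]
ee_rot: [0.403, 3.115, 0.001]
force: [0.8, 1.1, 0.5]
width: 0.204
gripper_force: 0.0
```

Run:
```python
from h import *
s=observe();print(s['clock'],s['position'],s['ee_rot'])
P=[grab('top')[0] for _ in range(4)];np.savez('top_m.npz',p=np.array(P))
p=np.mean(P,0);cv2.imwrite('pics/topm.png',cv2.resize(p[150:270,185:265,::-1].astype(np.uint8),None,fx=5,fy=5,interpolation=cv2.INTER_CUBIC))
g=cv2.cvtColor(p.astype(np.uint8),cv2.COLOR_RGB2GRAY).astype(np.float32)
b=np.array([.4986,.1588]);a=np.radians(-15);e=np.array([np.cos(a),np.sin(a)]);n=np.array([-e[1],e[0]])
def prof(x,y,z):
    q=b+np.outer(x,e)+np.outer(y,n);uv=proj('top',np.c_[q,np.full(len(q),z)]).astype(np.float32)
    return cv2.remap(g,uv[:,0].copy(),uv[:,1].copy(),cv2.INTER_LINEAR)[:,0]
def cross(v,t):  # half-level crossing
    lo,hi=np.percentile(v[:8],50),np.percentile(v[-8:],50);m=(lo+hi)/2;sg=np.sign(hi-lo)
    i=np.argmax(sg*(v-m)>0);return t[i]
Y=[-.025,-.02,-.015,.015,.02,.025]
for nm,lo,hi in(('rear',-.072,-.054),('front',.142,.118)):
    t=np.linspace(lo,hi,200);print(nm,[round(cross(prof(t,np.full(200,y),.02),t)*1e3,1) for y in Y])
for sg in(1,-1):
    t=np.linspace(.044,.027,150)*sg;print('side',sg,[(x,round(cross(prof(np.full(150,x),t,.02),t)*1e3,1)) for x in(-.05,-.03,-.01,.01,.06,.08,.1)])
```

```text
14.65 [ 0.49417322 -0.12790166  0.14563286] [4.03460730e-01 3.11549300e+00 5.60465107e-04]
rear [np.float64(-65.1), np.float64(-65.3), np.float64(-65.1), np.float64(-65.1), np.float64(-65.6), np.float64(-65.1)]
front [np.float64(126.6), np.float64(126.2), np.float64(125.1), np.float64(134.9), np.float64(138.9), np.float64(126.4)]
side 1 [(-0.05, np.float64(35.1)), (-0.03, np.float64(35.3)), (-0.01, np.float64(34.6)), (0.01, np.float64(35.6)), (0.06, np.float64(35.8)), (0.08, np.float64(35.8)), (0.1, np.float64(35.9))]
side -1 [(-0.05, np.float64(-34.5)), (-0.03, np.float64(-34.2)), (-0.01, np.float64(-34.1)), (0.01, np.float64(-37.0)), (0.06, np.float64(-34.2)), (0.08, np.float64(-34.3)), (0.1, np.float64(-34.2))]
```

View pics/topm.png

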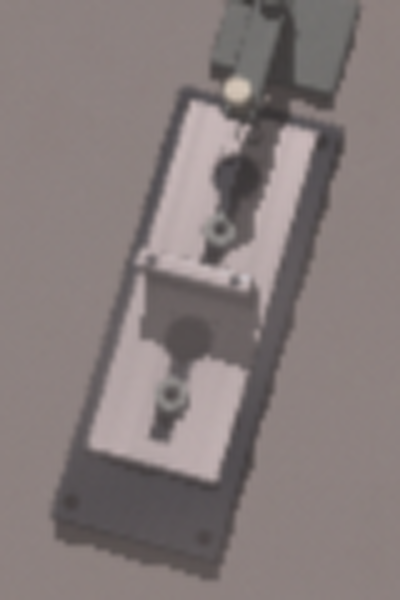

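The top crop shows the slots locked under both screw heads, at (218,230) and (172,393). The barrel top is at (237,90). From the plate's edges it sits at about +30.7 mm, so roughly 2 mm is left. I cross-check needle against rib in the side view.

Run:
```python
from h import *
P=np.mean([grab('side')[0] for _ in range(4)],0);g=cv2.cvtColor(P.astype(np.uint8),cv2.COLOR_RGB2GRAY).astype(int)
np.save('side_m.npy',g)
b=np.array([.4986,.1588]);a=np.radians(-15);e=np.array([np.cos(a),np.sin(a)]);n=np.array([-e[1],e[0]])
pj=lambda x,y,z:proj('side',np.r_[b+x*e+y*n,z])[0].round(2)
s=.0307
print('rib end face',[pj(s+x,-.03+.0006,z) for z in(.06,.03) for x in(-.005,.005)])
print('needle',[pj(.1186,0,z) for z in(.09,.055,.045,.036)],[pj(.1186+x,0,.09) for x in(-.007,.007)])
print('mark',pj(s+.086,.0006,.02))
print('pl corner',pj(s+.096,-.0344,.02))
for v in range(187,203,2):print(v,g[v,274:292])
print()
for v in list(range(174,198)):print(v,g[v,309:324])
print()
for v in range(198,205):print(v,g[v,305:322])
```

```text
rib end face [array([280.  , 189.06]), array([283.63, 189.35]), array([279.9 , 199.35]), array([283.49, 199.65])]
needle [array([316.03, 177.6 ]), array([315.46, 189.75]), array([315.3 , 193.17]), array([315.16, 196.22])] [array([313.44, 177.41]), array([318.62, 177.79])]
mark [314.25 201.46]
pl corner [316.4  206.61]
187 [104 101 102 104 103 102 101 166 100  47 128 169 169 166 161 160 161 160]
189 [103 103 104 104 103 101 103 166 101  48 127 171 168 165 163 162 162 160]
191 [ 98  99 102 100 103 103 100 176  99  47 143 171 166 166 165 163 162 162]
193 [ 90  90  90  91  93  86  87 124 136 105 161 169 166 166 162 160 161 163]
195 [101  92  93  92  91  91  90  85 128 103 160 166 164 162 183 197 199 197]
197 [108 111 113 102  98  93  93 115 111 106 164 166 164 200 212 212 212 212]
199 [ 44  42  43  56  96  95  94 106 109 107 166 165 200 102  95  98 126 128]
201 [ 96  95  95  93  93  92  93 103 106 104 163 198 210 211 213 212 215 216]

174 [165 163 164 164 164 162 178 178 180 182 164 164 166 163 163]
175 [162 163 161 161 161 173 231 231 231 233 209 164 160 180 198]
176 [161 161 160 161 16
[... 1230 characters left out ...]

195 [159 160 159 160 160 164 141 119 161 163 162 161 161 162 160]
196 [173 159 159 158 159 159 107 116 160 162 161 162 162 162 162]
197 [211 209 211 212 202 201 178 165 186 188 175 162 162 164 163]

198 [214 213 213 212 210 209 207 206 206 205 207 206 207 209 203 143 164]
199 [167 159 186 183 214 213 213 212 211 211 214 214 212 217 210  77  71]
200 [101 104 103  95  93 144 211 212 210 211 213 213 213 216 163  85  81]
201 [ 71  73  90  90 101  91  85 159 118 107 112 216 170 219 112  83  82]
202 [83 82 83 83 65 75 90 87 69 71 67 87 69 87 83 49 46]
203 [221 102  90  93  92  91  93  90  90  91  90  92  92  91  51  49  45]
204 [212 213 215 216 216 214 211 213 215 215 218 222 107  79  50  50  46]
```

>>> {"fn": "apply_moves", "kwargs": {
  "commands": [
    [20, 0, 0.8, 0, 0],
    [20, 0, 0.8, 0, 0],
    [20, 0, 0.8, 0, 0],
    [20, 0, 0.8, 0, 0],
    [20, 0, 0.8, 0, 0],
    [20, 0, 0.8, 0, 0],
    [20, 0, 0, -0.6, 0],
    [20, 0, 0, -0.6, 0],
    [20, 0, 0, -0.4, 0],
    [20, 0, 0, -0.2, 0],
    [20, 0, 0, 0, 0],
    [20, 0, 0, 0, 0]
  ]
}}

```text
clock: 16.55
position: [0.4951, 0.1596, 0.0385]
ee_rot: [0.404, 3.114, 0.001]
force: [-0.1, -0.2, 0.5]
width: 0.198
gripper_force: 0.0
```

>>> {"fn": "apply_moves", "kwargs": {
  "commands": [
    [20, 0.1, -0.027, 0, 0],
    [20, 0.1, -0.027, 0, 0],
    [20, 0.08, -0.021, 0, 0],
    [20, 0.04, -0.011, 0, 0],
    [20, 0.034, -0.009, 0, 0],
    [20, 0, 0, 0, 0],
    [20, 0, 0, 0, 0]
  ]
}}

```text
clock: 17.42
position: [0.5153, 0.1537, 0.0375]
ee_rot: [-0.403, -3.115, 0.0]
force: [-2.6, 1.1, 1.1]
width: 0.197
gripper_force: 1.3
```

>>> {"fn": "apply_moves", "kwargs": {
  "commands": [
    [20, -0.16, 0.043, 0, 0],
    [20, -0.16, 0.043, 0, 0],
    [20, 0, 0, 0.8, 0],
    [20, 0, 0, 0.8, 0],
    [20, 0, -0.7, 0.6, 0],
    [20, 0, -0.7, 0.6, 0],
    [20, 0, -0.7, 0.6, 0],
    [20, 0, -0.7, 0.5, 0],
    [20, 0, -0.7, 0.4, 0],
    [20, 0, -0.7, 0.4, 0],
    [20, 0, -0.6, 0, 0],
    [20, 0, 0, 0, 0]
  ]
}}

```text
clock: 18.92
position: [0.4959, -0.1325, 0.3192]
ee_rot: [-0.412, -3.114, 0.002]
force: [-0.7, 0.6, -0.9]
width: 0.2
gripper_force: 0.0
```

Run:
```python
from h import *
s=observe();print(s['clock'],s['position'])
g=cv2.cvtColor(np.mean([grab('top')[0] for _ in range(4)],0).astype(np.uint8),cv2.COLOR_RGB2GRAY).astype(np.float32)
P=np.mean([grab('side')[0] for _ in range(4)],0)
np.savez('fin.npz',g=g,P=P)
cv2.imwrite('pics/fin.png',cv2.resize(P[165:220,265:345,::-1].astype(np.uint8),None,fx=10,fy=10,interpolation=cv2.INTER_CUBIC))
b=np.array([.4986,.1588]);a=np.radians(-15);e=np.array([np.cos(a),np.sin(a)]);n=np.array([-e[1],e[0]])
def prof(x,y,z):
    q=b+np.outer(x,e)+np.outer(y,n);uv=proj('top',np.c_[q,np.full(len(q),z)]).astype(np.float32)
    return cv2.remap(g,uv[:,0].copy(),uv[:,1].copy(),cv2.INTER_LINEAR)[:,0]
def cross(v,t):
    m=(np.median(v[:8])+np.median(v[-8:]))/2;return t[np.argmax(np.sign(v[-1]-v[0])*(v-m)>0)]
for nm,lo,hi,Y in(('rear',-.072,-.054,[-.025,-.02,-.015,.015,.02,.025]),('front',.136,.118,[-.028,-.025,-.022,-.018,.022,.025,.028])):
    t=np.linspace(lo,hi,200);print(nm,[float(round(cross(prof(t,np.full(200,y),.02),t)*1e3,1)) for y in Y])
for sg in(1,-1):
    t=np.linspace(.043,.027,150)*sg;print('side',sg,[float(round(cross(prof(np.full(150,x),t,.02),t)*1e3,1)) for x in(-.05,-.04,-.03,-.02,.06,.07,.08,.09,.1)])
gs=cv2.cvtColor(P.astype(np.uint8),cv2.COLOR_RGB2GRAY)
print(gs[189:201:2,272:290]);print(gs[197:206,304:324])
pj=lambda x,y,z:proj('side',np.r_[b+x*e+y*n,z])[0].round(2)
print('rib',pj(.0325-.005,-.0294,.04),pj(.0325+.005,-.0294,.04),'mark',pj(.1185,.0006,.02))
```

```text
18.925 [ 0.49587987 -0.13253313  0.31920963]
rear [-63.5, -63.2, -63.4, -63.6, -63.4, -63.6]
front [127.9, 127.7, 127.3, 127.0, 126.9, 127.6, 127.5]
side 1 [35.3, 35.3, 35.5, 35.5, 35.9, 36.0, 35.9, 36.2, 36.1]
side -1 [-34.4, -34.2, -34.2, -34.2, -34.0, -33.9, -34.0, -33.8, -33.9]
[[156 156 157 157 157 157 159 159 160 131 105 103 102 168 165 162 162 157]
 [158 158 157 158 157 157 158 158 158 133 108 104 101 167 165 162 162 159]
 [169 155 155 156 157 158 157 159 160 143 105 104 103 165 165 161 159 157]
 [209 210 213  94  84  86  86  85  84 182 112 102 102 166 162 159 171 192]
 [179 126 104 107 109 106  98  97  95  91 108 109 104 165 161 169 205 207]
 [ 84  42  41  44  47  44  55  93  91  91 105 106 107 164 172 194 105  95]]
[[199 199 201 202 203 206 206 205 209 197 196 171 162 182 184 169 170 158
  159 157]
 [207 206 209 208 208 205 204 204 201 200 201 201 203 201 202 204 187 161
  161 160]
 [205 187 160 179 182 180 208 209 207 206 206 207 207 208 208 212 158  75
   76 158]
 [150 123 102 101 102  91 116 139 205 203 206 207 209 208 209 212 106  77
   77 158]
 [125  79  74  71  88  84  94  81 209 165 115  66 110 107 211 185  87  76
   71 159]
 [ 79  81  78  79  80  82  80  87  86  67  50  68  70  87  86 126  51  43
   59 160]
 [212 215  99  87  90  89  92  89  87  87  88  90  93  89  89 120  53  44
   85 159]
 [206 208 207 209 211 208 210 207 208 209 209 209 214 101 112  55  47  42
  138 161]
 [208 212 213 211 211 182 182 174 176 184 179 189 208 214 211  65  46  43
  128 161]]
rib [280.58 196.  ] [284.19 196.3 ] mark [314.89 201.52]
```

View pics/fin.png

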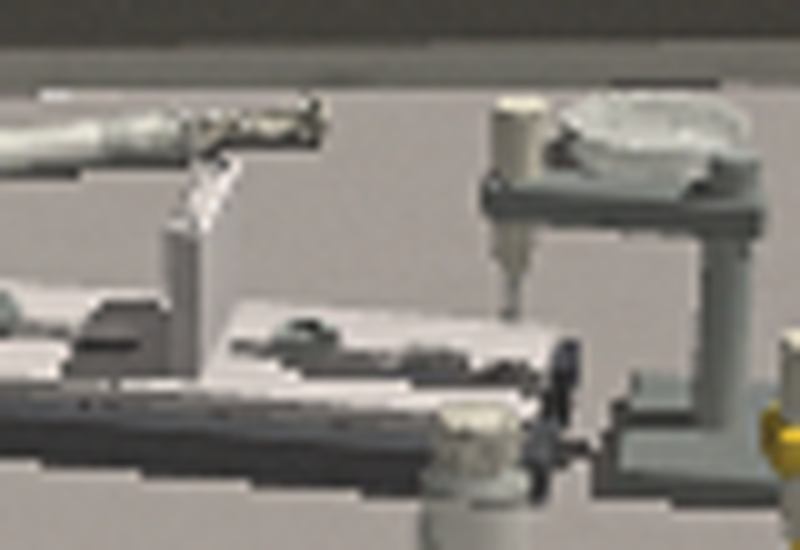

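From above, the plate is at +32.1 mm (goal about 32.6). In the side crop the ring, about (508,368), sits right under the tip at (512,318). The plate sits about 1 mm to the left of the centre line, within the slot play. I centre it with a light grip on the rib's ends, a tiny shift and a release.

>>> {"fn": "apply_moves", "kwargs": {
  "commands": [
    [100, 0.08, 0.7, -0.3, 0],
    [100, 0.08, 0.7, -0.3, 0],
    [100, 0.08, 0.7, -0.4, 0],
    [100, 0.08, 0.7, -0.4, 0],
    [100, 0.08, 0.7, -0.4, 0],
    [100, 0.08, 0.7, -0.4, 0],
    [100, 0.075, 0.458, -0.3, 0],
    [100, 0, 0, -0.4, 0],
    [100, 0, 0, 0, 0],
    [100, 0, 0, 0, 0]
  ]
}}

```text
clock: 20.58
position: [0.5301, 0.1502, 0.1464]
ee_rot: [0.404, 3.115, 0.0]
force: [0.5, 0.8, 0.9]
width: 0.999
gripper_force: 0.0
```

>>> {"fn": "apply_moves", "kwargs": {
  "commands": [
    [100, 0, 0, -0.5, 0],
    [100, 0, 0, -0.5, 0],
    [100, 0, 0, -0.4, 0],
    [100, 0, 0, -0.25, 0],
    [100, 0, 0, -0.12, 0],
    [100, 0, 0, 0, 0],
    [100, 0, 0, 0, 0]
  ]
}}

```text
clock: 21.45
position: [0.5303, 0.1504, 0.0403]
ee_rot: [0.404, 3.114, 0.001]
force: [0.2, 0.9, 0.2]
width: 1.001
gripper_force: 0.0
```

>>> {"fn": "apply_moves", "kwargs": {
  "commands": [
    [40, 0, 0, 0, 0],
    [40, 0, 0, 0, 0],
    [40, 0, 0, 0, 0],
    [40, 0, 0, 0, 0],
    [40, 0, 0, 0, 0],
    [40, 0, 0, 0, 0]
  ],
  "newtons": 6
}}

```text
clock: 22.2
position: [0.5299, 0.1503, 0.0395]
ee_rot: [0.404, 3.115, 0.0]
force: [0.8, 1.0, -0.1]
width: 0.655
gripper_force: 6.0
```

>>> {"fn": "apply_moves", "kwargs": {
  "commands": [
    [40, 0.0064, -0.0017, 0, 0],
    [40, 0, 0, 0, 0],
    [100, 0, 0, 0, 0],
    [100, 0, 0, 0, 0],
    [100, 0, 0, 0, 0],
    [100, 0, 0, 0, 0],
    [100, 0, 0, 0, 0]
  ]
}}

```text
clock: 23.08
position: [0.5302, 0.15, 0.0394]
ee_rot: [-0.404, -3.115, 0.0]
force: [-0.2, -0.9, -0.7]
width: 0.999
gripper_force: 0.0
```

>>> {"fn": "apply_moves", "kwargs": {
  "commands": [
    [100, 0, 0, 0.4, 0],
    [100, 0, 0, 0.7, 0],
    [100, 0, 0, 0.7, 0],
    [100, -0.1, -0.6, 0.5, 0],
    [100, -0.1, -0.7, 0.5, 0],
    [100, -0.1, -0.7, 0.5, 0],
    [100, -0.1, -0.7, 0.5, 0],
    [100, -0.1, -0.7, 0.4, 0],
    [100, 0, -0.7, 0.4, 0],
    [100, 0, -0.7, 0, 0],
    [100, 0, 0, 0, 0]
  ]
}}

```text
clock: 24.45
position: [0.4997, -0.1421, 0.315]
ee_rot: [-0.414, -3.114, 0.002]
force: [0.9, 0.8, -0.6]
width: 0.999
gripper_force: 0.0
```

Run:
```python
from h import *
s=observe();print(s['clock'],s['position'],s['force'])
g=cv2.cvtColor(np.mean([grab('top')[0] for _ in range(4)],0).astype(np.uint8),cv2.COLOR_RGB2GRAY).astype(np.float32)
P=np.mean([grab('side')[0] for _ in range(4)],0);gs=cv2.cvtColor(P.astype(np.uint8),cv2.COLOR_RGB2GRAY)
b=np.array([.4986,.1588]);a=np.radians(-15);e=np.array([np.cos(a),np.sin(a)]);n=np.array([-e[1],e[0]])
def prof(x,y,z):
    q=b+np.outer(x,e)+np.outer(y,n);uv=proj('top',np.c_[q,np.full(len(q),z)]).astype(np.float32)
    return cv2.remap(g,uv[:,0].copy(),uv[:,1].copy(),cv2.INTER_LINEAR)[:,0]
def cross(v,t):
    m=(np.median(v[:8])+np.median(v[-8:]))/2;return t[np.argmax(np.sign(v[-1]-v[0])*(v-m)>0)]
for nm,lo,hi,Y in(('rear',-.072,-.054,[-.025,-.02,-.015,.015,.02,.025]),('front',.136,.118,[-.028,-.025,-.022,-.018,.022,.025,.028])):
    t=np.linspace(lo,hi,200);print(nm,[float(round(cross(prof(t,np.full(200,y),.02),t)*1e3,1)) for y in Y])
for sg in(1,-1):
    t=np.linspace(.043,.027,150)*sg;print('side',sg,[float(round(cross(prof(np.full(150,x),t,.02),t)*1e3,1)) for x in(-.05,-.04,-.03,-.02,.06,.07,.08,.09,.1)])
print(gs[199:205,308:322]);print(gs[189:195,278:288])
# other things moved?
z=cv2.cvtColor(np.load('top0.npz')['p'],cv2.COLOR_RGB2GRAY).astype(np.float32)
d=(abs(cv2.GaussianBlur(g-z,(5,5),0))>12).astype(np.uint8);k,l,st,c=cv2.connectedComponentsWithStats(d)
print([tuple(x) for x in st[1:] if x[4]>6])
```

```text
24.45 [ 0.49972491 -0.14207089  0.31504303] [ 0.90491309  0.83508119 -0.58523805]
rear [-63.5, -63.2, -63.4, -63.6, -63.4, -63.6]
front [127.8, 127.7, 127.3, 127.0, 126.9, 127.5, 127.5]
side 1 [34.6, 34.1, 34.9, 34.2, 35.2, 35.1, 35.6, 35.2, 34.9]
side -1 [-34.9, -34.9, -34.8, -35.5, -34.6, -34.5, -34.6, -34.5, -34.6]
[[181 183 209 209 206 205 208 207 208 207 209 213 134  73]
 [101  91 112 177 207 206 204 205 206 206 208 213 106  78]
 [ 88 100  96  81 209 164 161 110 212 166 211 185  87  78]
 [ 79  82  76  87  84  65  50  51  50  85  85 126  51  42]
 [ 89  90  91  89  88  89  86  88  91  89  91 118  54  45]
 [208 207 208 209 209 210 211 213 218 100 112  57  44  43]]
[[157 159 160 142 103 101 100 168 165 162]
 [159 159 160 143 107 104 102 170 166 162]
 [158 157 160 143 109 105 104 167 165 162]
 [157 157 160 144 106 104 101 167 164 163]
 [157 158 158 143 108 106 103 167 165 162]
 [184 181 173 156 106 103 105 168 164 161]]
[(np.int32(0), np.int32(0), np.int32(560), np.int32(420), np.int32(176153)), (np.int32(325), np.int32(0), np.int32(18), np.int32(3), np.int32(45)), (np.int32(461), np
[... 3393 characters left out ...]
), np.int32(9), np.int32(11), np.int32(39)), (np.int32(265), np.int32(397), np.int32(12), np.int32(6), np.int32(39)), (np.int32(281), np.int32(396), np.int32(7), np.int32(4), np.int32(25)), (np.int32(290), np.int32(397), np.int32(14), np.int32(10), np.int32(83)), (np.int32(250), np.int32(404), np.int32(14), np.int32(16), np.int32(57)), (np.int32(271), np.int32(405), np.int32(23), np.int32(15), np.int32(219)), (np.int32(544), np.int32(405), np.int32(3), np.int32(3), np.int32(7)), (np.int32(517), np.int32(411), np.int32(8), np.int32(9), np.int32(37)), (np.int32(257), np.int32(415), np.int32(5), np.int32(5), np.int32(16)), (np.int32(298), np.int32(415), np.int32(10), np.int32(5), np.int32(33))]
```

>>> {"fn": "apply_moves", "kwargs": {
  "commands": [
    [20, -0.01, 0.7, -0.3, 0],
    [20, -0.01, 0.7, -0.4, 0],
    [20, -0.01, 0.7, -0.5, 0],
    [20, -0.01, 0.7, -0.5, 0],
    [20, -0.01, 0.7, -0.5, 0],
    [20, -0.01, 0.7, -0.4, 0],
    [20, -0.01, 0.743, -0.3, 0],
    [20, 0, 0, 0, 0],
    [20, 0, 0, 0, 0],
    [20, 0, 0, 0, 0]
  ]
}}

```text
clock: 26.1
position: [0.4964, 0.1574, 0.1417]
ee_rot: [0.407, 3.115, -0.001]
force: [0.7, 0.0, -0.8]
width: 0.199
gripper_force: 0.0
```

>>> {"fn": "apply_moves", "kwargs": {
  "commands": [
    [20, 0, 0, -0.6, 0],
    [20, 0, 0, -0.6, 0],
    [20, 0, 0, -0.4, 0],
    [20, 0, 0, -0.12, 0],
    [20, 0, 0, 0, 0],
    [20, 0, 0, 0, 0]
  ]
}}

```text
clock: 26.85
position: [0.4968, 0.1587, 0.0393]
ee_rot: [0.405, 3.114, 0.001]
force: [-0.8, -0.1, -0.1]
width: 0.197
gripper_force: 0.0
```

>>> {"fn": "apply_moves", "kwargs": {
  "commands": [
    [20, 0.1, -0.027, 0, 0],
    [20, 0.1, -0.027, 0, 0],
    [20, 0.06, -0.016, 0, 0],
    [20, 0.048, -0.013, 0, 0],
    [20, 0, 0, 0, 0],
    [20, 0, 0, 0, 0]
  ]
}}

```text
clock: 27.6
position: [0.5142, 0.1537, 0.0382]
ee_rot: [-0.404, -3.115, 0.0]
force: [0.4, 1.3, -0.5]
width: 0.197
gripper_force: 0.0
```

>>> {"fn": "apply_moves", "kwargs": {
  "commands": [
    [20, 0.014, -0.004, 0, 0],
    [20, 0.013, -0.003, 0, 0],
    [20, 0, 0, 0, 0],
    [20, 0, 0, 0, 0],
    [20, 0, 0, 0, 0]
  ]
}}

```text
clock: 28.22
position: [0.5159, 0.1534, 0.0382]
ee_rot: [-0.404, -3.115, -0.0]
force: [-3.5, 0.3, 2.2]
width: 0.199
gripper_force: 1.7
```

Contact at the target, so I retreat and check.

>>> {"fn": "apply_moves", "kwargs": {
  "commands": [
    [20, -0.16, 0.043, 0, 0],
    [20, -0.16, 0.043, 0, 0],
    [20, 0, 0, 0.8, 0],
    [20, 0, 0, 0.8, 0],
    [20, 0, -0.7, 0.5, 0],
    [20, 0, -0.7, 0.5, 0],
    [20, 0, -0.7, 0.5, 0],
    [20, 0, -0.7, 0.5, 0],
    [20, 0, -0.7, 0.5, 0],
    [20, 0, -0.7, 0.5, 0],
    [20, 0, 0, 0, 0],
    [20, 0, 0, 0, 0]
  ]
}}

```text
clock: 29.72
position: [0.4964, -0.0929, 0.3138]
ee_rot: [-0.404, -3.115, 0.0]
force: [0.1, 0.2, -0.4]
width: 0.201
gripper_force: 0.0
```

Run:
```python
from h import *
s=observe();print(s['clock'],s['position'],s['force'])
g=cv2.cvtColor(np.mean([grab('top')[0] for _ in range(4)],0).astype(np.uint8),cv2.COLOR_RGB2GRAY).astype(np.float32)
P=grab('side')[0];gs=cv2.cvtColor(P,cv2.COLOR_RGB2GRAY)
b=np.array([.4986,.1588]);a=np.radians(-15);e=np.array([np.cos(a),np.sin(a)]);n=np.array([-e[1],e[0]])
def prof(x,y,z):
    q=b+np.outer(x,e)+np.outer(y,n);uv=proj('top',np.c_[q,np.full(len(q),z)]).astype(np.float32)
    return cv2.remap(g,uv[:,0].copy(),uv[:,1].copy(),cv2.INTER_LINEAR)[:,0]
def cross(v,t):
    m=(np.median(v[:8])+np.median(v[-8:]))/2;return t[np.argmax(np.sign(v[-1]-v[0])*(v-m)>0)]
for nm,lo,hi,Y in(('rear',-.072,-.054,[-.025,-.02,-.015,.015,.02,.025]),('front',.136,.118,[-.028,-.025,-.022,-.018,.022,.025,.028])):
    t=np.linspace(lo,hi,200);print(nm,[float(round(cross(prof(t,np.full(200,y),.02),t)*1e3,1)) for y in Y])
for sg in(1,-1):
    t=np.linspace(.043,.027,150)*sg;print('side',sg,[float(round(cross(prof(np.full(150,x),t,.02),t)*1e3,1)) for x in(-.05,-.03,.06,.08,.1)])
print(gs[200:203,308:322])
# bystanders: local image shift against the first picture
z=cv2.cvtColor(np.load('top0.npz')['p'],cv2.COLOR_RGB2GRAY).astype(np.float32)
for nm,u,v in(('roll',208,293),('syr',146,212),('bottle',415,238),('box',372,291),('vial',282,189),('hex',284,223),('timer',287,263),('petri',150,147),('stand',240,158),('yellow',300,142)):
    T=z[v-16:v+16,u-16:u+16];r=cv2.matchTemplate(g[v-22:v+22,u-22:u+22],T,cv2.TM_CCOEFF_NORMED);_,m,_,l=cv2.minMaxLoc(r);print(nm,l[0]-6,l[1]-6,round(m,2),end='; ')
```

```text
29.725 [ 0.49644187 -0.09290708  0.31383656] [ 0.14576319  0.1820399  -0.37979333]
rear [-62.7, -62.7, -62.6, -63.0, -63.0, -62.5]
front [128.6, 128.0, 128.1, 128.4, 127.7, 128.4, 127.8]
side 1 [34.7, 34.9, 35.3, 35.6, 34.9]
side -1 [-34.9, -34.8, -34.6, -34.6, -34.5]
[[103  95 114 170 204 204 205 206 207 209 205 210 164  80]
 [ 90  98  96  82 207 162 207 115 214 120 214 186  87  78]
 [ 79  80  74  84  88  84  48  50  48  50  67  87  46  44]]
roll 0 0 1.0; syr 0 0 0.99; bottle -6 6 -0.08; box -3 1 0.13; vial 0 0 0.39; hex 0 0 0.99; timer 0 0 1.0; petri 0 0 1.0; stand 0 0 0.84; yellow 0 0 0.87;
```

```bash
python3 -c "
from cell import arm
print(arm.sign_off())"
```

```text
the job is handed in; nothing more can be done
None
```

The plate is locked under both screw heads with its ring under the needle tip to within about 0.5 mm, measured from the images, and the job is handed in at about 30 s; after the first push I also gripped the rib lightly once to centre the plate sideways, and the last view could not re-check the bottle and tip box because the arm hid them.

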